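# Put two bench scrapers into their own holders

### The arm

A 6-joint arm with a two-finger parallel gripper is mounted at the origin on the work surface. World frame = base frame: x ahead of the robot, y to its left, z up, the work surface at z = 0. Lengths are in m, angles in rad, forces in N, time in s.
With the tool pointing down it reaches from about 0.325 to 0.85 m from the base axis. Payload 4.4 kg.
Tool frame: the origin (TCP) lies between the finger pads; the fingertips stand 17 mm ahead of it and the grasp point (between the pads) lies 2 mm behind it; z points along the fingers, y is the line along which they close (so a half turn about z gives the same grasp; the last joint's range is limited). The gripper opens to 94 mm and grips with 3 to 60 N. Pads are 16 mm wide; open, the fingers measure 119 mm over their backs; the gripper's body (75 mm by 177 mm) begins 78 mm behind the grasp point.
Start: joints at [-1.276, 0.207, 1.542, -0, 1.393, -0.15], TCP at [0.247, -0.519, 0.222] pointing down, gripper open.
Joint ranges: [-2.73, 2.73], [-0.86, 2.22], [0.23, 2.46], [-1.11, 4.25], [0.08, 2.63], [-2.82, 2.82]. Speed limits (rad/s): [2.79, 2.79, 3.14, 3.14, 3.14, 3.14].

### API

Orientations are given as a unit quaternion [w, x, y, z].
In Python, from station import arm gives the robot as it stands. The module is installed in compiled form; this text tells all that it offers.
- The arm moves only by the shell command python3 -m jog 'ROWS' [FORCE]. ROWS is JSON, a list of rows, each a list of 5 numbers: the closure, from 0 (fully open) to 1 (shut), then the shift along the world's x, y, z in cm, then the turn about the world's z in degrees. In form: [[jaw, tx, ty, tz, roll], ...]. A call has 1 to 5 rows; each row shifts and turns the commanded pose from where the row before left it; what a row does not reach is not made up. A row lasts 1/12 s, in which the tool goes at most 41.7 mm and 7.16 degrees, less where a joint would pass 70% of its speed; a pose out of reach is approached as far as the arm can. A call is refused whole if a number of a shift passes 4.17 or a number of a turn 7.16, either way. A call with a gripper value outside its range is refused whole. The fingers move at their own pace and stop on an object; FORCE is the grip in N (left out, the last holds). Time passes only in rows, so rows that do not move let the fingers close. It gives the time, the measured TCP pose, the force, the opening and the grip force at its end, in the units of the state.
- arm.sense(): the state, without advancing time (a new reading comes with each control period).
- arm.read_camera(name): name is "side" or "top"; returns a dict with "color" (420x560x3 uint8, blue, green, red), "mtx" (3x3 intrinsics, pixels), "R" (3x3) and "t" (3): a world point X has camera coordinates R X + t. Camera axes: x right, y down, z forward; pixel columns grow to the right and rows downward; lengths in m; the calibration is good to about 2 mm. A picture is of the moment at which its call begins. There is no depth.
- arm.hand_in(): hands the job in; it is judged then, once.
The state is a dict: "time_s": time; "joint_pos": joint angles; "joint_velocities": joint speeds; "tau": joint torques, N m; "eef_pos": TCP position; "eef_rot": TCP orientation; "wrist_force": force on the tool from outside, world axes, zero at the start; "wrist_torque": the same for the moment, N m; "gripper_width": finger opening in m; "grasp_force": force on a finger pad.
Only numpy, scipy, OpenCV 4.12 (cv2) and the standard library are available. Lean on these libraries where they do the work, as an engineer would, in place of code of your own. Each camera call takes 0.05 s, during which the arm holds its last target. There are 200 camera calls.

### The job

The narrow scraper was put away in the wide holder by mistake: move it into the narrow holder first, then take the wide scraper out of the open drying stand and slide it into the wide holder. Lower each one, handle up, until its blade is fully home on the bottom of the slot and let go of it there; do not let it drop, and leave the other things on the bench undisturbed.

Things in the scene. Friction and masses are not known exactly. Their poses are not given: they have to be found in the camera images.
- narrow_scraper: Upright scraper, about 0.18 kg: steel blade 4 mm thick, 55 wide, 78 high; collar 10 x 40 up to 86 mm; black handle 16 mm thick (x), 28 wide (y), from 84 to 154 mm above the blade edge. Origin: middle of the blade's lower edge; x thickness, y width, z up the handle. Either face may be in front. Starts in the wide holder's slot, up to 14 mm off its middle along it.
- wide_scraper: Scraper like the narrow one, same thicknesses, heights and handle, but with a blade 90 mm wide; 0.26 kg give or take. Same origin and axes. Starts standing in the drying stand.
- wide_holder: Grey plastic block fixed to the bench, 60 mm (x) x 125 mm (y) x 68 mm high, with one slot from the top: 8 mm wide (x), 95 mm long (y), 60 mm deep, mouth chamfered by 3 mm. Origin: centre of the underside; y runs along the slot, z up.
- wide_holder_slot (a point): Centre of the slot floor of the wide holder, 8 mm above the bench and 60 mm below the block's top. Axes as the block.
- narrow_holder: Grey plastic block fixed to the bench, 60 mm (x) x 90 mm (y) x 68 mm high, with one slot from the top: 8 mm wide (x), 60 mm long (y), 60 mm deep, mouth chamfered by 3 mm. Too short for the wide blade. Origin: centre of the underside; y runs along the slot, z up.
- narrow_holder_slot (a point): Centre of the slot floor of the narrow holder, 8 mm above the bench and 60 mm below the block's top. Axes as the block.
- stand: Fixed aluminium drying stand: base 80 (x) x 130 (y) x 10 mm, a grooved post at each end in y, tops 65 mm above the bench; grooves 9 mm wide (x), 96 mm apart bottom to bottom (y), open at the top. The wide scraper's blade edge stands on the base, 10 mm above the bench. Origin: centre of the underside; y runs from post to post.
- module_tray: Bystander: dark steel tray 110 x 150 x 14 mm with six white ceramic modules, 26 mm high in all, loose on the bench. Origin: centre of the underside.
- hex_keys: Bystander: three hex keys in a red plastic clip, 135 mm long, 14 mm high, loose on the bench. Origin: under the middle of the clip; the keys point along x.
- bottle: Bystander: white plastic bottle, 56 mm across, 130 mm high, standing loose. Origin: centre of the underside.
- scissors_holder: Bystander: pair of scissors in a black block 60 x 110 x 40 mm, fixed to the bench, 190 mm high in all. Origin: centre of the underside.

How it is judged:
By the outcome, as a careful person would: the job done as asked, in the order asked, and still so for the second after the job is handed in, with the robot touching nothing.
It also fails if it takes over 67 s, if anything falls off the work surface, if the arm or the gripper's body presses on something with over 40 N, if the wrist force passes 120 N, or if a joint passes its speed limit or range.

## Working session

There is one attempt and no reset: what is moved stays moved. The work goes in short steps, Python scripts to look and compute and a shell command to move; the robot and the scene stay as the last step left them, time stands still between calls to the robot, and variables do not carry over. Pictures are saved under pics/ and viewed, at most 10 in all, crops included, and the job is handed in when it is done.

```bash
mkdir -p pics; python3 - <<'E'
from station import arm
import cv2,numpy as np
s=arm.sense(); print(s)
for n in("side","top"):
    c=arm.read_camera(n); cv2.imwrite(f"pics/{n}0.png",c["color"]); print(n,c["mtx"].tolist(),c["R"].tolist(),c["t"].tolist(), -c["R"].T@c["t"])
E
```

```text
{'time_s': 0.0, 'joint_pos': array([-1.27646719e+00,  2.07424483e-01,  1.54293383e+00, -6.43520947e-06,
        1.39348906e+00, -1.50519331e-01]), 'joint_velocities': array([ 0.00169677,  0.00082551, -0.00173886, -0.00021152, -0.00034549,
       -0.00037061]), 'tau': array([-1.71657000e-03, -3.70878696e+01, -2.81418550e+01,  6.98487461e-02,
        3.60832200e-02, -1.53236388e-04]), 'eef_pos': array([ 0.24718895, -0.5183117 ,  0.22129777]), 'eef_rot': array([-1.12421966e-03,  9.75364796e-01,  2.20595202e-01, -8.41512361e-05]), 'wrist_force': array([ 0.09296739, -0.16275071, -0.02598852]), 'wrist_torque': array([-0.01088977, -0.0283328 ,  0.00710026]), 'grasp_force': 0.0, 'gripper_width': 0.09413503619519073}
side [[379.71717788216034, 0.0, 281.21937395581], [0.0, 379.71717788216034, 214.25504397524836], [0.0, 0.0, 1.0]] [[-0.7590093855311246, -0.6508204064978835, -0.01837256546034231], [-0.4584187163823223, 0.554236468704466, -0.6947475924595834], [0.46233865633975374, -0.5188976153769962, -0.7190189368924981]] [0.42169152047277925, 0.2874518405839817, 0.9597330246875803] [0.00811945 0.61313233 0.89752025]
top [[533.3049801693926, 0.0, 272.75032244096883], [0.0, 533.3049801693926, 207.35454083639775], [0.0, 0.0, 1.0]] [[0.020572914413471373, -0.9997266168344816, 0.01111066088121694], [-0.9909160327116988, -0.02186630918965629, -0.13269242871139814], [0.13289910198132676, -0.008279862022025299, -0.9910949866574102]] [-0.00769002305466368, 0.5620140782307672, 1.5953160170453882] [0.3450509  0.01781025 1.65577016]
```

View pics/side0.png

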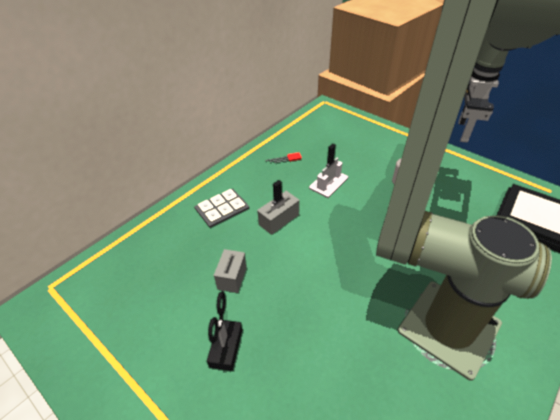

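View pics/top0.png

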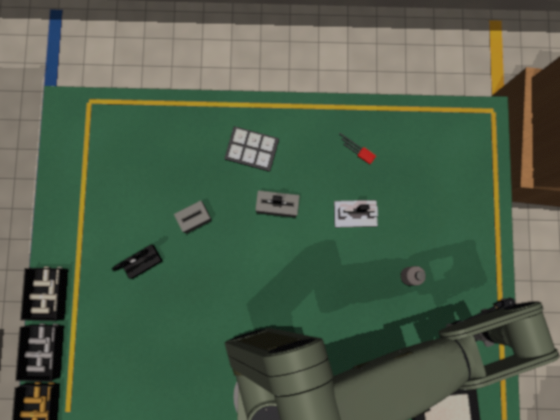

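The side view shows the wide holder with the narrow scraper at (279,210), the stand at (329,178) and the narrow holder at (231,270). In the top view they are at (278,203), (356,213) and (193,216). I'll enlarge the views to measure them properly.

```bash
python3 - <<'E'
import cv2,numpy as np
t=cv2.imread("pics/top0.png"); s=cv2.imread("pics/side0.png")
def crop(im,cx,cy,w=32,h=27,k=6):
    o=cv2.resize(im[cy-h:cy+h,cx-w:cx+w],None,fx=k,fy=k,interpolation=cv2.INTER_CUBIC)
    for i in range(0,2*w,10): cv2.putText(o,str(cx-w+i),(i*k,8),0,.3,(0,255,255)); cv2.line(o,(i*k,10),(i*k,14),(0,255,255))
    for i in range(0,2*h,10): cv2.putText(o,str(cy-h+i),(0,i*k+4),0,.3,(0,255,255))
    return cv2.copyMakeBorder(o,2,2,2,2,cv2.BORDER_CONSTANT)[:270,:260] if 0 else o
def sq(im,cx,cy): return crop(im,cx,cy,22,25,6)
a=np.hstack([sq(t,193,216),sq(t,278,203),sq(t,356,213)])
b=np.hstack([sq(s,231,270),sq(s,279,207),sq(s,329,170)])
o=np.vstack([a,b]); print(o.shape); cv2.imwrite("pics/z1.png",o)
E
```

```text
(600, 792, 3)
```

View pics/z1.png

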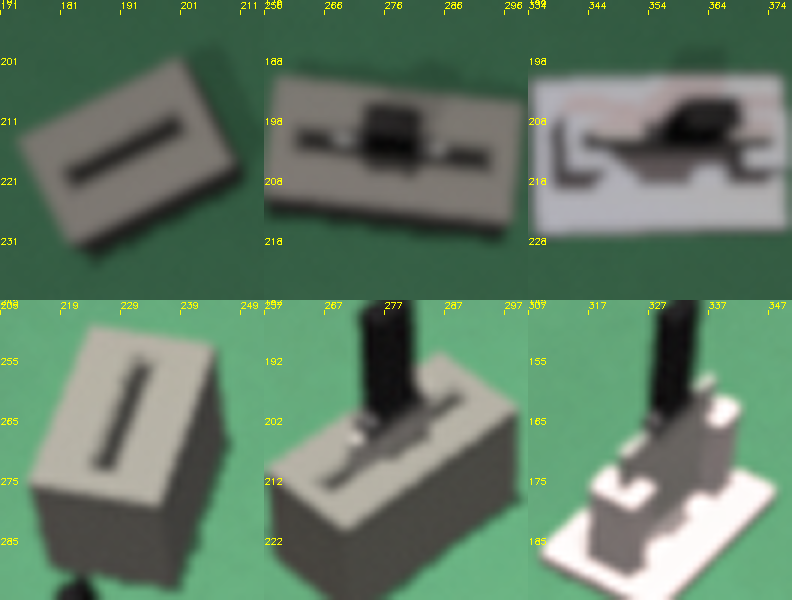

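Enlarged, the narrow holder's top face and slot, the wide holder with its handle right of the slot's middle, and the stand with the black handle on the right at (364,206) are all clear in both views. Next I cast these outlines onto their planes.

```bash
cat > h.py <<'E'
import cv2,numpy as np
from station import arm
K=8
def cam(n):
    c=arm.read_camera(n); c["hsv"]=None; return c
def ray(c,px,z):
    px=np.atleast_2d(np.asarray(px,float)); R,t=c["R"],c["t"]
    d=np.c_[(px-c["mtx"][:2,2])/c["mtx"][0,0],np.ones(len(px))]@R
    o=-R.T@t; return (o+d*((z-o[2])/d[:,2])[:,None])[:,:2]
def blobs(c,win,f,minA=6):
    x,y,w,h=win; im=cv2.resize(c["color"][y:y+h,x:x+w],None,fx=K,fy=K,interpolation=cv2.INTER_CUBIC)
    m=f(im.astype(int)).astype(np.uint8)
    cs,_=cv2.findContours(m,cv2.RETR_EXTERNAL,cv2.CHAIN_APPROX_NONE)
    cs=[q[:,0]for q in cs if cv2.contourArea(q)>minA*K*K]
    return [(q+.5)/K-.5+[x,y] for q in sorted(cs,key=lambda q:-cv2.contourArea(q.reshape(-1,1,2)))]
def rect(p):
    (cx,cy),(w,h),a=cv2.minAreaRect((p*1000).astype(np.float32))
    if w<h: w,h,a=h,w,a+90
    a=(a+90)%180-90
    return np.round([cx,cy,w,h,a],1)   # mm, angle of long side to world x
sat=lambda i:i.max(2)-i.min(2)
E
python3 - <<'E'
from h import *
T,S=cam("top"),cam("side")
gray=lambda lo:lambda i:(sat(i)<28)&(i.max(2)>lo)
dark=lambda hi:lambda i:i.max(2)<hi
for nm,c,win,lo in(("NH top",T,(165,190,55,55),80),("WH top",T,(250,180,58,48),80),("NH side",S,(205,240,50,60),115),("WH side",S,(250,180,58,60),115)):
    b=blobs(c,win,gray(lo)); hull=[cv2.convexHull(np.vstack(b[:1]).astype(np.float32))[:,0]]
    print(nm,len(b),rect(ray(c,hull[0],.068)))
for nm,c,win,hi in(("NHslot top",T,(180,207,25,17),75),("NHslot side",S,(220,255,16,26),100)):
    print(nm,[rect(ray(c,q,.068)) for q in blobs(c,win,dark(hi))])
print("WH top slot ends",[ray(c,q,.068).mean(0)for c,q in((T,[(278,203)]),)])
b=blobs(T,(330,195,52,38),gray(130)); print("stand base top",rect(ray(T,cv2.convexHull(np.vstack(b).astype(np.float32))[:,0],.010)))
b=blobs(S,(305,150,50,55),gray(170)); print("stand base side",rect(ray(S,cv2.convexHull(np.vstack(b).astype(np.float32))[:,0],.010)))
for nm,c,win,z in(("nh top",T,(265,190,28,22),.162),("wh top",T,(345,200,32,14),.164),("nh side",S,(268,178,20,30),.162),("wh side",S,(322,140,18,30),.164)):
    for q in blobs(c,win,dark(45)):
        r=rect(ray(c,q,z)); print(nm,"px",q.min(0).round(1),q.max(0).round(1),r,cv2.boxPoints(cv2.minAreaRect(q.astype(np.float32))).round(1).tolist())
E
```

```text
NH top 1 [527.8 247.2  96.9  65.1 -61. ]
WH top 1 [573.8  -8.5 131.8  68.2  84.5]
NH side 1 [528.3 245.2  93.7  63.9 -61.3]
WH side 1 [576.   -9.3 129.6  67.   84. ]
NHslot top [array([527.1, 247.8,  59.9,   9.3, -61.8]), array([508.4, 214.4,  13.4,   7.1, -88.8])]
NHslot side [array([497.3, 282.3,  42.9,  11. ,  39.9]), array([528.6, 246.4,  56. ,   6.6, -61.3])]
WH top slot ends [array([ 0.5715192, -0.0109686])]
stand base top [ 553.3 -255.1  134.1   81.6  -87.8]
stand base side [ 563.2 -284.3  191.8   98.   -87.6]
nh top px [271.8 196.1] [281.4 204.8] [565.8  -6.2  27.6  23.9  84.1] [[271.6000061035156, 203.8000030517578], [272.6000061035156, 195.60000610351562], [282.29998779296875, 196.8000030517578], [281.29998779296875, 205.10000610351562]]
wh top px [354.8 205.2] [367.7 212.3] [ 546.6 -244.8   36.8   20.3  -88.7] [[354.79998779296875, 205.1999969482422], [367.70001220703125, 205.1999969482422], [367.70001220703125, 212.3000030517578], [354.79998779296875, 212.3000030517578]]
nh side px [273.2 180.9] [281.8 202.1] [549.4  19.9  88.9  22.5 -45.8] [[272.29998779296875, 181.5], [280.29998779296875, 180.6999969482422], [282.20001220703125, 201.60000610351562], [274.20001220703125, 202.3000030517578]]
wh side px [327.4 144.4] [334.2 164.3] [ 531.2 -217.   104.1   18.3  -57. ] [[327.20001220703125, 164.1999969482422], [328.3999938964844, 144.1999969482422], [334.29998779296875, 144.5], [333.1000061035156, 164.5]]
```

```bash
for i in 1 2 3; do python3 -m jog '[[0,2.16,3.41,0,3.92],[0,2.16,3.41,0,3.92],[0,2.16,3.41,0,3.92],[0,2.16,3.41,0,3.92],[0,2.16,3.41,0,3.92]]' 30 | tail -c 700; done; python3 -m jog '[[0,0,0,0,0],[0,0,0,0,0],[0,0,0,0,0]]'
cat >> h.py <<'E'
def yaw(q):  # tool y direction, deg in (-90,90]
    from scipy.spatial.transform import Rotation as Ro
    v=Ro.from_quat([q[1],q[2],q[3],q[0]]).as_matrix(); return ((np.degrees(np.arctan2(v[1,1],v[0,1]))+90)%180-90, v[:,2].round(4))
def show(z0=None):
    s=arm.sense(); print(round(s["time_s"],2),(s["eef_pos"]*1000).round(1),yaw(s["eef_rot"]),"F",s["wrist_force"].round(1),"M",s["wrist_torque"].round(2),"w",round(s["gripper_width"]*1000,1),"g",round(s["grasp_force"],1))
def proj(c,X):
    p=(c["R"]@np.asarray(X,float)+c["t"]); return (c["mtx"]@p/p[2])[:2].round(1)
def zoom(name,*cr):  # (cam,cx,cy,w,h,k)
    o=[]
    for c,cx,cy,w,h,k in cr:
        i=cv2.resize(c["color"][cy-h:cy+h,cx-w:cx+w],None,fx=k,fy=k,interpolation=cv2.INTER_CUBIC)
        for j in range(0,2*w,10): cv2.putText(i,str(cx-w+j),(j*k,8),0,.3,(0,255,255))
        for j in range(0,2*h,10): cv2.putText(i,str(cy-h+j),(0,j*k+4),0,.3,(0,255,255))
        o.append(i)
    cv2.imwrite(name,np.hstack(o))
E
python3 - <<'E'
from h import *
show()
T,S=cam("top"),cam("side")
for X in([.570,-.006,.162],[.575,-.006,.162],[.575,-.006,.092]): print(X,proj(T,X),proj(S,X))
for X in([.547,-.2505,.164],[.553,-.255,.164]): print(X,proj(T,X),proj(S,X))
zoom("pics/z2.png",(S,284,185,30,45,6),(S,330,165,30,45,6))
E
```

```text
time_s: 0.62
eef_pos: [0.3559, -0.3468, 0.2222]
eef_rot: [-0.0, 0.923, 0.385, 0.0]
wrist_force: [0.3, -0.7, 0.6]
gripper_width: 0.0939
grasp_force: 0.0
time_s: 1.03
eef_pos: [0.464, -0.1761, 0.2225]
eef_rot: [0.0, 0.844, 0.536, 0.0]
wrist_force: [0.5, -0.2, -0.6]
gripper_width: 0.0941
grasp_force: 0.0
time_s: 1.45
eef_pos: [0.572, -0.0055, 0.2223]
eef_rot: [-0.0, 0.74, 0.672, -0.0]
wrist_force: [0.3, -0.9, 0.0]
gripper_width: 0.0939
grasp_force: 0.0
time_s: 1.7
eef_pos: [0.5708, -0.0078, 0.2219]
eef_rot: [-0.0, 0.741, 0.671, -0.001]
wrist_force: [-0.8, -0.9, -0.7]
gripper_width: 0.0936
grasp_force: 0.0
1.7 [570.8  -7.8 221.9] (np.float64(-5.714397597010546), array([-1.4e-03, -5.0e-04, -1.0e+00])) F [-0.8 -0.9 -0.7] M [-0.08 -0.04 -0.03] w 93.6 g 0.0
[0.57, -0.006, 0.162] [276.9 198.8] [277.8 183.6]
[0.575, -0.006, 0.162] [277.  197.1] [276.5 182.8]
[0.575, -0.006, 0.092] [276.5 200.7] [277.1 200.1]
[0.547, -0.2505, 0.164] [363.2 208.7] [332.9 147.3]
[0.553, -0.255, 0.164] [364.8 206.6] [332.1 145.9]
```

View pics/z2.png

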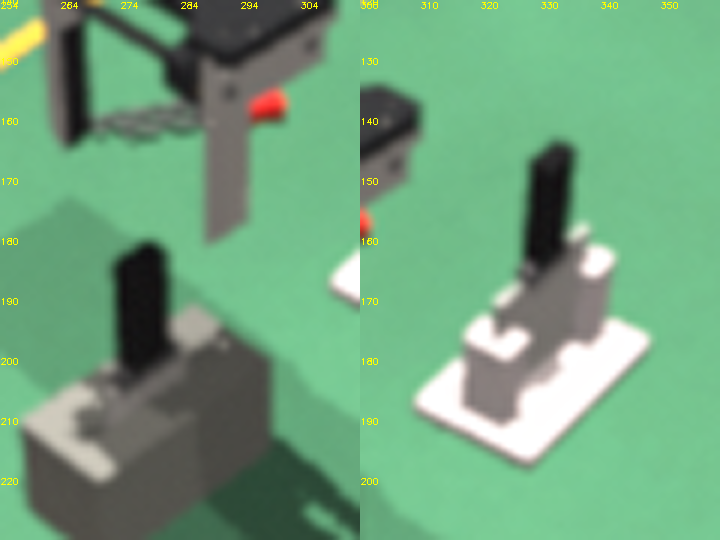

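The side crop puts the narrow handle's top at (277,183) and the wide handle's top at (331.5,145.5). Both agree with the estimates, (0.573, -0.006) and (0.553, -0.254), so I descend and grip.

```bash
python3 -m jog '[[0,0.1,0.1,-2,0],[0,0.1,0.1,-2,0],[0,0,0,-2,0],[0,0,0,-2,0],[0,0,0,-1.4,0]]' 30 | tail -6; python3 -m jog '[[0.5,0,0,0,0],[0.7,0,0,0,0],[1,0,0,0,0],[1,0,0,0,0],[1,0,0,0,0]]' 35 |tail -6; python3 -m jog '[[1,0,0,0,0],[1,0,0,0,0],[1,0,0,0,0],[1,0,0,0,0],[1,0,0,0,0]]' >/dev/null; python3 -c "
from h import *
show()"
```

```text
time_s: 2.22
eef_pos: [0.5718, -0.0073, 0.1267]
eef_rot: [-0.001, 0.743, 0.67, -0.001]
wrist_force: [0.7, -0.6, -0.9]
gripper_width: 0.0939
grasp_force: 0.0
time_s: 2.63
eef_pos: [0.5744, -0.006, 0.1301]
eef_rot: [0.001, 0.742, 0.671, 0.001]
wrist_force: [-0.4, -0.2, -0.2]
gripper_width: 0.0641
grasp_force: 0.0
3.05 [573.4  -5.5 128.5] (np.float64(-5.706739840509414), array([-0., -0., -1.])) F [ 0.4 -0.1  0.4] M [-0.01 -0.08 -0.01] w 30.9 g 0.0
```

```bash
python3 -m jog '[[1,0,0,0,0],[1,0,0,0,0],[1,0,0,0,0],[1,0,0,0,0],[1,0,0,0,0]]' 35 >/dev/null; python3 -m jog '[[1,0,0,0,0],[1,0,0,0,0],[1,0,0,0,0]]' >/dev/null; python3 -c "
from h import *
show()"
```

```text
3.72 [573.4  -5.5 128.3] (np.float64(-5.714731576741912), array([ 0.,  0., -1.])) F [ 0.6  1.  -0.6] M [-0.04 -0.27 -0.03] w 15.8 g 35.0
```

```bash
python3 -m jog '[[1,0,0,0.5,0],[1,0,0,1,0],[1,0,0,1.5,0],[1,0,0,2,0],[1,0,0,2,0]]' >/dev/null; python3 -m jog '[[1,0,0,1,0],[1,0,0,1,0],[1,0,0,0.5,0],[1,0,0,0,0],[1,0,0,0,0]]' >/dev/null;  python3 - <<'E'
from h import *
show()
T,S=cam("top"),cam("side")
p=arm.sense()["eef_pos"]; print(proj(T,p),proj(S,p))
zoom("pics/z3.png",(T,278,195,30,40,6),(S,280,180,35,50,6))
E
```

```text
4.55 [572.8  -5.5 222.8] (np.float64(-5.717414711123311), array([-1.5e-03,  2.0e-04, -1.0e+00])) F [-0.2 -0.8 -1.6] M [-0.   -0.03  0.02] w 15.8 g 35.0
[277.1 194.7] [276.5 167.2]Traceback (most recent call last):
  File "<stdin>", line 5, in <module>
  File "h.py", line 36, in zoom
    cv2.imwrite(name,np.hstack(o))
                     ~~~~~~~~~^^^
    return _nx.concatenate(arrs, 1, dtype=dtype, casting=casting)
           ~~~~~~~~~~~~~~~^^^^^^^^^^^^^^^^^^^^^^^^^^^^^^^^^^^^^^^
ValueError: all the input array dimensions except for the concatenation axis must match exactly, but along dimension 0, the array at index 0 has size 480 and the array at index 1 has size 600
```

```bash
python3 - <<'E'
from h import *
T,S=cam("top"),cam("side")
for z in(.100,.178): print(proj(S,[.573,-.0055,z]),[proj(S,[.573+dy*.0995,-.0055+dy*.995,z]) for dy in(-.0275,.0275)])
zoom("pics/z3.png",(T,278,200,30,45,6),(S,285,190,35,45,6))
E
```

```text
[277.4 198.6] [array([284. , 194.2]), array([270.8, 203. ])]
[276.8 179.1] [array([283.6, 174.7]), array([269.8, 183.5])]
```

View pics/z3.png

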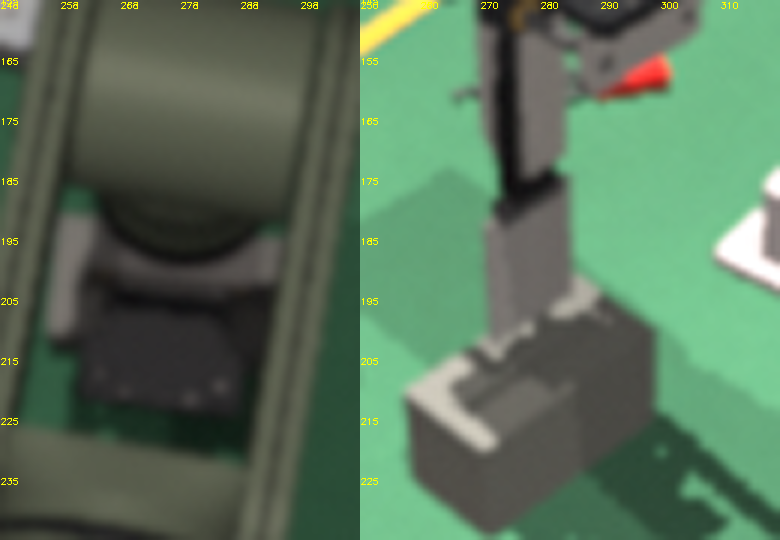

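The side crop shows the blade held upright, edges near columns 271 and 285 over rows 183–203, slightly right of the prediction. I measure that offset to sub-pixel precision.

```bash
cat >> h.py <<'E'
def bladeoff(S,p,yawt,halfw,zs):
    # horizontal-line crossing of both blade side edges (green<->not green); offset along blade axis from p
    b=np.radians(yawt+90); u=np.array([np.cos(b),np.sin(b),0]); im=cv2.cvtColor(S["color"],cv2.COLOR_BGR2RGB).astype(np.float32)
    g=(im[:,:,1]-im[:,:,0])
    out=[]
    for z in zs:
        s=np.arange(-halfw-.02,halfw+.02,.0005)
        px=np.array([(lambda q:(S["mtx"]@q/q[2])[:2])(S["R"]@(np.array([p[0],p[1],z])+k*u)+S["t"]) for k in s]).astype(np.float32)
        v=cv2.remap(g,px[:,0].reshape(1,-1),px[:,1].reshape(1,-1),cv2.INTER_LINEAR)[0]
        m=np.where(v<(v.max()+v.min())/2)[0]; out.append((round(z,3),round(s[m[0]]*1000,1),round(s[m[-1]]*1000,1),round(v.max()),round(v.min())))
    return out
E
python3 - <<'E'
from h import *
S=cam("side"); s=arm.sense(); print(*bladeoff(S,s["eef_pos"],yaw(s["eef_rot"])[0],.0275,np.arange(.11,.175,.008)),sep="\n")
E
```

```text
(np.float64(0.11), np.float64(-37.5), np.float64(47.0), 79, -6)
(np.float64(0.118), np.float64(-32.5), np.float64(27.5), 78, -5)
(np.float64(0.126), np.float64(-31.5), np.float64(27.0), 81, -5)
(np.float64(0.134), np.float64(-31.0), np.float64(27.0), 80, -5)
(np.float64(0.142), np.float64(-30.5), np.float64(27.0), 79, -5)
(np.float64(0.15), np.float64(-30.5), np.float64(27.0), 79, -6)
(np.float64(0.158), np.float64(-31.0), np.float64(27.0), 78, -5)
(np.float64(0.166), np.float64(-31.0), np.float64(26.5), 77, -5)
(np.float64(0.174), np.float64(-30.5), np.float64(27.0), 76, -5)
```

```bash
for i in 1 2; do python3 -m jog '[[1,-0.46,2.54,0,3.44],[1,-0.46,2.54,0,3.44],[1,-0.46,2.54,0,3.44],[1,-0.46,2.54,0,3.44],[1,-0.46,2.54,0,3.44]]' >/dev/null; done; python3 -m jog '[[1,0,0,0,0],[1,0,0,0,0],[1,0,0,0,0]]' >/dev/null
python3 - <<'E'
from h import *
show(); T,S=cam("top"),cam("side"); s=arm.sense()
print(*bladeoff(S,s["eef_pos"],yaw(s["eef_rot"])[0],.0275,np.arange(.11,.175,.01)),sep="\n")
p=s["eef_pos"];print(proj(S,[p[0],p[1],.1025]),proj(S,[.5275,.2467,.068]))
# wide holder now empty: slot
gray=lambda lo:lambda i:(sat(i)<28)&(i.max(2)>lo)
for nm,c,win,lo,hi in(("T",T,(250,180,58,48),80,75),("S",S,(250,180,58,60),115,100)):
    b=blobs(c,win,gray(lo)); print(nm,rect(ray(c,cv2.convexHull(b[0].astype(np.float32))[:,0],.068)))
print([rect(ray(T,q,.068)) for q in blobs(T,(260,194,37,20),lambda i:i.max(2)<75)],[rect(ray(S,q,.068)) for q in blobs(S,(262,192,32,26),lambda i:(i.max(2)<105)&(sat(i)<40))])
zoom("pics/z4.png",(S,232,255,35,45,6),(S,280,205,30,45,6))
E
```

```text
5.88 [527.3 248.  223. ] (np.float64(28.66999180398851), array([-7.0e-04, -1.1e-03, -1.0e+00])) F [ 0.2  0.5 -2.2] M [ 0.01 -0.05 -0.02] w 16.0 g 35.0
(np.float64(0.11), np.float64(-34.0), np.float64(47.0), 64, -5)
(np.float64(0.12), np.float64(-34.5), np.float64(47.0), 68, -5)
(np.float64(0.13), np.float64(-35.0), np.float64(47.0), 75, -5)
(np.float64(0.14), np.float64(-34.5), np.float64(47.0), 75, -5)
(np.float64(0.15), np.float64(-34.0), np.float64(47.0), 75, -5)
(np.float64(0.16), np.float64(-31.5), np.float64(27.0), 61, -4)
(np.float64(0.17), np.float64(-47.5), np.float64(27.5), 63, -5)
[227.5 256.5] [229.3 264.2]
T [575.1  -8.1 133.   67.8  83.6]
S [573.2  -8.4 130.5  67.3  84.3]
[array([573.4,  -8.2,  95.5,  10.2,  85. ]), array([543.2,  12.5,  62.6,   7.6, -88.7])] [array([542.7,  -2.7,  54.8,  54.5, -50.5])]
```

View pics/z4.png

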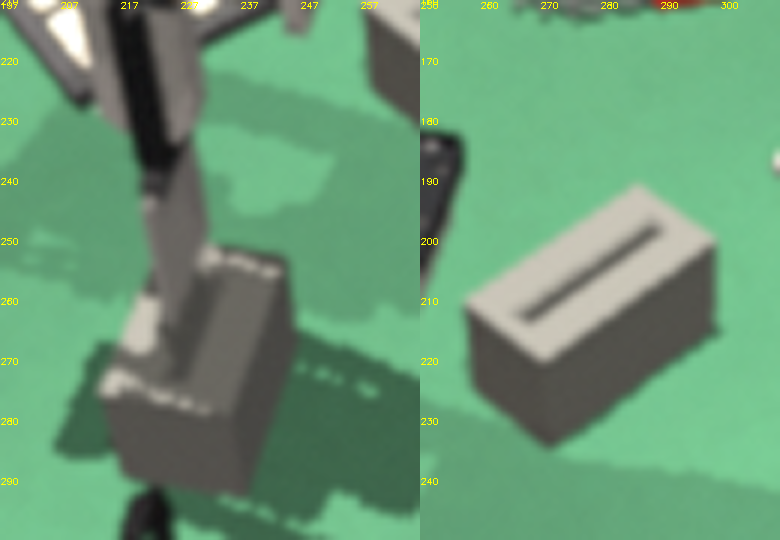

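The side crop shows the blade poised over the narrow slot, lower edge near (227,256), and the emptied wide holder's slot clear from (267,213) to (288,197). I lower in stages and check the force each time.

```bash
python3 -m jog '[[1,0,0,-1.5,0],[1,0,0,-1,0],[1,0,0,-0.5,0],[1,0,0,0,0],[1,0,0,0,0]]' >/dev/null; python3 -c "
from h import *
show()"; python3 -m jog '[[1,0,0,-0.3,0],[1,0,0,-0.3,0],[1,0,0,-0.2,0],[1,0,0,0,0]]' >/dev/null;python3 -c "
from h import *
show()";  python3 -m jog '[[1,0,0,-0.2,0],[1,0,0,-0.2,0],[1,0,0,-0.2,0],[1,0,0,0,0]]' >/dev/null;python3 -c "
from h import *
show()"
```

```text
6.4 [527.2 247.9 192.9] (np.float64(28.639044262927925), array([-1.3e-03, -4.0e-04, -1.0e+00])) F [ 0.5  0.6 -2.8] M [-0.03 -0.11  0.02] w 15.9 g 35.0
6.73 [527.1 248.4 185. ] (np.float64(28.691869766197527), array([-7.e-04, -2.e-04, -1.e+00])) F [-0.3 -0.5 -3.1] M [ 0.05 -0.11 -0.02] w 16.0 g 35.0
7.07 [527.1 248.3 178.9] (np.float64(28.687005281068053), array([-9.e-04, -3.e-04, -1.e+00])) F [ 0.5 -0.2 -2.3] M [-0.08 -0.08 -0.01] w 15.9 g 35.0
```

```bash
python3 -m jog '[[1,0,0,-0.5,0],[1,0,0,-0.5,0],[1,0,0,-0.5,0],[1,0,0,-0.5,0],[1,0,0,0,0]]' >/dev/null; python3 -c "
from h import *
show()"; python3 -m jog '[[1,0,0,-0.6,0],[1,0,0,-0.6,0],[1,0,0,-0.6,0],[1,0,0,-0.5,0],[1,0,0,0,0]]' >/dev/null;python3 -c "
from h import *
show()";  python3 -m jog '[[1,0,0,-0.2,0],[1,0,0,-0.2,0],[1,0,0,-0.1,0],[1,0,0,0,0]]' >/dev/null;python3 -c "
from h import *
show()"
```

```text
7.48 [526.5 248.2 157.7] (np.float64(28.679672059559522), array([-2.4e-03, -7.0e-04, -1.0e+00])) F [-0.1  0.2 -2.4] M [-0.01 -0.08 -0.01] w 15.6 g 35.0
7.9 [526.5 248.2 134.7] (np.float64(28.68034420743436), array([-2.3e-03, -6.0e-04, -1.0e+00])) F [ 0.  -0.1 -2.2] M [ 0.03 -0.14  0.02] w 15.3 g 35.0
8.23 [527.3 248.4 131.3] (np.float64(28.68703173046032), array([-3.e-04, -1.e-04, -1.e+00])) F [-0.7  0.1 -2.3] M [-0.02 -0.1  -0.03] w 15.7 g 35.0
```

```bash
for i in 1 2 3; do python3 -m jog '[[1,0,0,-0.1,0],[1,0,0,0,0],[1,0,0,0,0]]' >/dev/null;python3 -c "
from h import *
show()"; done
```

```text
8.48 [527.4 248.4 130.5] (np.float64(28.681345212706418), array([ 1.e-04,  0.e+00, -1.e+00])) F [-0.2 -0.8 -2.5] M [-0.03 -0.13 -0.  ] w 16.0 g 35.0
8.73 [527.4 248.4 129.4] (np.float64(28.682832456462165), array([-0., -0., -1.])) F [-0.6  0.3 -1.4] M [ 0.02 -0.1   0.  ] w 15.7 g 35.0
8.98 [527.4 248.4 128.4] (np.float64(28.68373354484946), array([-1.e-04, -0.e+00, -1.e+00])) F [ 0.3  0.1 -1.6] M [-0.03 -0.14  0.01] w 15.8 g 35.0
```

```bash
for i in 1 2 3; do python3 -m jog '[[1,0,0,-0.05,0],[1,0,0,0,0],[1,0,0,0,0]]' >/dev/null;python3 -c "
from h import *
show()"; done
```

```text
9.23 [527.4 248.5 128.3] (np.float64(28.68682496654455), array([ 1.e-04, -0.e+00, -1.e+00])) F [-0.8 -0.5 -0.7] M [-0.12  0.17 -0.03] w 15.5 g 35.0
9.48 [527.5 248.5 128.3] (np.float64(28.69109119066539), array([ 2.e-04, -0.e+00, -1.e+00])) F [-2.  -0.9  4.8] M [-0.32  0.59  0.03] w 15.7 g 35.0
9.73 [527.5 248.5 128.2] (np.float64(28.69092741561046), array([ 2.e-04, -0.e+00, -1.e+00])) F [-3.4 -1.5  8.4] M [-0.38  0.9  -0.01] w 15.6 g 35.0
```

The blade is on the floor (z stopped at 128.3 mm and the force rose), so I release and retreat.

```bash
python3 -m jog '[[0.75,0,0,0,0],[0.7,0,0,0,0],[0.6,0,0,0,0],[0.4,0,0,0,0],[0.3,0,0,0,0]]' >/dev/null; python3 -m jog '[[0.2,0,0,0,0],[0.2,0,0,0,0],[0.2,0,0,0,0],[0.2,0,0,1,0],[0.1,0,0,2,0]]' >/dev/null; python3 -c "
from h import *
show()"; python3 -m jog '[[0,0,0,2.5,0],[0,0,0,3,0],[0,0,0,2.5,0],[0,0,0,0,0],[0,0,0,0,0]]'|tail -6
python3 - <<'E'
from h import *
show(); T,S=cam("top"),cam("side")
q=blobs(S,(205,225,50,45),lambda i:i.max(2)<45); print([(a.min(0),a.max(0)) for a in q])
for z in(.092,.162): print(proj(S,[.5275,.2467,z]))
zoom("pics/z5.png",(S,232,250,35,45,6),(S,330,170,30,45,6))
E
```

```text
10.57 [525.2 247.7 154.8] (np.float64(28.68186125603583), array([-0.0061, -0.0019, -1.    ])) F [-0.2 -0.4 -0.4] M [-0.05 -0.14 -0.03] w 78.0 g 0.0
time_s: 10.98
eef_pos: [0.5288, 0.2489, 0.2399]
eef_rot: [0.002, 0.51, 0.86, 0.002]
wrist_force: [-0.0, 0.5, -1.1]
gripper_width: 0.0938
grasp_force: 0.0
10.98 [528.8 248.9 239.9] (np.float64(28.68815804809384), array([ 0.0054,  0.0016, -1.    ])) F [-0.   0.5 -1.1] M [-0.02 -0.08  0.06] w 93.8 g 0.0
[(array([221.5625, 238.5625]), array([231.1875, 261.9375]))]
[228.2 258.8]
[224.9 241.9]
```

View pics/z5.png

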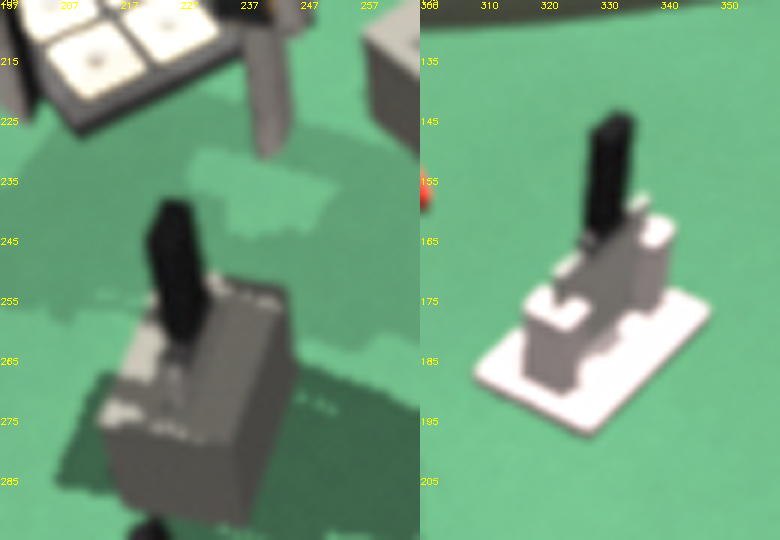

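The side crop shows the narrow scraper seated in the narrow holder, handle top near (226,239). The wide handle's top is at (332,145). While the top view is clear I measure the wide handle's pose.

```bash
python3 - <<'E'
from h import *
T,S=cam("top"),cam("side")
for thr in (50,70):
    q=blobs(T,(348,198,30,20),lambda i:(i.max(2)<thr)&(sat(i)<25))[0]
    print(thr,q.min(0),q.max(0))
    for r in np.arange(204,213,1.): 
        m=q[abs(q[:,1]-r)<.2]; 
        if len(m): print(r,m[:,0].min().round(1),m[:,0].max().round(1))
    # far edge: min row per column
    cols=np.arange(361,368,.5); e=np.array([[c,q[abs(q[:,0]-c)<.1][:,1].min()] for c in cols if (abs(q[:,0]-c)<.1).any()])
    w=ray(T,e,.164); f=np.polyfit(w[:,1],w[:,0],1); print("far edge x at y=-.254",np.polyval(f,-.254),"slope deg",np.degrees(np.arctan(f[0])))
q=blobs(S,(318,138,25,30),lambda i:i.max(2)<60)[0]
print("side")
for r in np.arange(144,164,2.): 
    m=q[abs(q[:,1]-r)<.2]; print(r,m[:,0].min().round(1),m[:,0].max().round(1)) if len(m) else 0
for x in(.547,.553,.559):
  for z in(.094,.164):
    print(x,z,[proj(S,[x+a*.008,-.254+b*.014,z]).tolist() for a,b in((-1,-1),(-1,1),(1,1),(1,-1))])
    print("   T",[proj(T,[x+a*.008,-.254+b*.014,z]).tolist() for a,b in((-1,-1),(-1,1),(1,1),(1,-1))])
E
```

```text
50 [353.6875 205.0625] [367.8125 212.6875]
205.0 361.1 367.1
206.0 358.8 367.8
207.0 357.7 367.8
208.0 356.7 367.7
209.0 355.8 366.8
210.0 354.9 366.3
211.0 354.1 366.6
212.0 353.7 366.9
far edge x at y=-.254 0.557162403128098 slope deg -0.02996859921216139
70 [348.4375 204.5625] [368.6875 215.9375]
205.0 359.4 367.9
206.0 358.1 368.2
207.0 357.1 368.3
208.0 356.1 368.2
209.0 354.7 367.4
210.0 353.9 366.9
211.0 352.8 367.7
212.0 348.4 368.7
far edge x at y=-.254 0.5586512797815105 slope deg -0.8551171464631946
side
144.0 332.3 332.7
146.0 329.4 334.3
148.0 328.4 334.2
150.0 328.3 333.9
152.0 328.1 333.9
154.0 328.1 333.7
156.0 327.8 333.3
158.0 327.4 333.1
160.0 327.3 333.3
162.0 327.3 333.3
0.547 0.094 [[336.2, 162.8], [331.3, 166.9], [327.4, 165.0], [332.3, 160.9]]
   T [[364.9, 214.6], [355.5, 214.4], [355.5, 209.0], [364.9, 209.2]]
0.547 0.164 [[338.0, 145.7], [333.0, 149.7], [328.9, 147.8], [334.0, 143.9]]
   T [[369.4, 211.6], [359.5, 211.4], [359.5, 205.8], [369.4, 206.0]]
0.553 0.094 [[334.7, 162.1], [329.9, 166.2], [326.0, 164.2], [330.8, 160.2]]
   T [[364.9, 212.5], [355.5, 212.3], [355.5, 207.0], [364.9, 207.2]]
0.553 0.164 [[336.5, 145.0], [331.5, 149.0], [327.4, 147.1], [332.4, 143.2]]
   T [[369.4, 209.5], [359.5, 209.3], [359.5, 203.7], [369.4, 203.9]]
0.559 0.094 [[333.2, 161.4], [328.4, 165.4], [324.5, 163.5], [329.4, 159.6]]
   T [[364.9, 210.5], [355.5, 210.3], [355.5, 205.0], [364.9, 205.2]]
0.559 0.164 [[335.0, 144.3], [329.9, 148.3], [325.9, 146.4], [330.9, 142.5]]
   T [[369.4, 207.4], [359.5, 207.2], [359.5, 201.6], [369.4, 201.8]]
```

```bash
for i in 1 2 3; do python3 -m jog '[[0,0.16,-3.34,0,-1.78],[0,0.16,-3.34,0,-1.78],[0,0.16,-3.34,0,-1.78],[0,0.16,-3.34,0,-1.78],[0,0.16,-3.34,0,-1.78]]' 35 >/dev/null; done; python3 -m jog '[[0,0,0,0,0],[0,0,0,-1,0],[0,0,0,0,0],[0,0,0,0,0],[0,0,0,0,0]]'>/dev/null; python3 -c "
from h import *
show()"
```

```text
12.85 [ 551.1 -250.9  226.1] (np.float64(2.094081096418776), array([-0.0015,  0.0013, -1.    ])) F [0.8 0.7 0. ] M [-0.01 -0.04  0.06] w 93.8 g 0.0
```

Descend 9.6 cm to z = 130 mm, then close.

```bash
python3 -m jog '[[0,0,-0.05,-2,0],[0,0,-0.05,-2,0],[0,0,0,-2,0],[0,0,0,-2,0],[0.2,0,0,-1.6,0]]' >/dev/null; python3 -m jog '[[0.5,0,0,0,0],[0.7,0,0,0,0],[0.75,0,0,0,0],[0.75,0,0,0,0],[0.75,0,0,0,0]]' >/dev/null; python3 -c "
from h import *
show()
S=cam('side');T=cam('top')"; for i in 1 2 3; do python3 -m jog '[[1,0,0,0,0],[1,0,0,0,0],[1,0,0,0,0],[1,0,0,0,0]]' 35 >/dev/null; python3 -c "
from h import *
show()"; done
```

```text
13.68 [ 552.5 -254.   132.8] (np.float64(2.006341164552211), array([ 0.0027, -0.0017, -1.    ])) F [ 0.8 -1.  -0. ] M [-0.   -0.11 -0.01] w 57.8 g 0.0
14.12 [ 551.4 -253.6  130.9] (np.float64(1.9805139154848916), array([ 0.,  0., -1.])) F [0.7 0.5 0. ] M [-0.04 -0.09  0.05] w 23.0 g 0.0
14.45 [ 552.2 -253.6  130.9] (np.float64(1.9943149828455802), array([ 1.8e-03, -2.0e-04, -1.0e+00])) F [ 3.3  0.2 -2.8] M [-0.03 -0.95  0.14] w 15.8 g 35.0
14.78 [ 552.1 -253.6  130.9] (np.float64(1.9926738815037623), array([ 1.7e-03, -3.0e-04, -1.0e+00])) F [ 5.5  0.  -5. ] M [-0.02 -1.38  0.15] w 15.7 g 35.0
```

```bash
python3 -m jog '[[1,0,0,0.5,0],[1,0,0,1,0],[1,0,0,1.5,0],[1,0,0,1.5,0],[1,0,0,1.5,0]]' >/dev/null; python3 -c "
from h import *
show()";  python3 -m jog '[[1,0,0,1.5,0],[1,0,0,1.2,0],[1,0,0,0.8,0],[1,0,0,0,0],[1,0,0,0,0]]' >/dev/null;  python3 -m jog '[[1,0,0,0,0],[1,0,0,0,0],[1,0,0,0,0]]' >/dev/null; python3 - <<'E'
from h import *
show(); S=cam("side"); s=arm.sense(); p=s["eef_pos"]
print(*bladeoff(S,p,yaw(s["eef_rot"])[0],.045,np.arange(.11,.180,.008)),sep="\n")
zoom("pics/z6.png",(S,330,160,40,45,6))
E
```

```text
15.2 [ 551.3 -252.9  190.6] (np.float64(1.9915854192698248), array([-8.0e-04,  1.4e-03, -1.0e+00])) F [ 1.1  0.4 -2.9] M [ 0.01 -0.16  0.  ] w 15.6 g 35.0
15.87 [ 550.7 -253.2  224.7] (np.float64(1.9821644618123457), array([-0.0022,  0.0013, -1.    ])) F [ 0.8  0.  -3.3] M [-0.01 -0.04  0.03] w 15.8 g 35.0
(np.float64(0.11), np.float64(-50.5), np.float64(44.0), 72, 1)
(np.float64(0.118), np.float64(-49.5), np.float64(46.0), 72, -6)
(np.float64(0.126), np.float64(-50.5), np.float64(46.0), 74, -5)
(np.float64(0.134), np.float64(-50.0), np.float64(45.5), 75, -5)
(np.float64(0.142), np.float64(-49.5), np.float64(45.5), 73, -5)
(np.float64(0.15), np.float64(-49.5), np.float64(45.5), 73, -5)
(np.float64(0.158), np.float64(-50.0), np.float64(44.5), 75, -5)
(np.float64(0.166), np.float64(-50.5), np.float64(45.0), 76, -5)
(np.float64(0.174), np.float64(-50.0), np.float64(45.5), 78, -5)
```

View pics/z6.png

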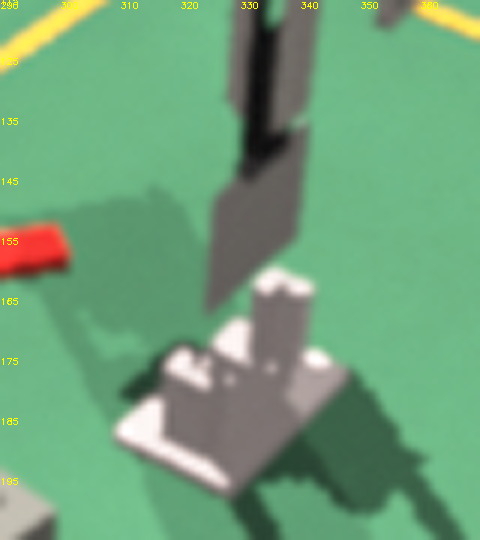

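The side crop shows the wide blade lifted clear of the stand, corners near (324,166) and (339,154). Its centre is about 2.2 mm behind the TCP along the blade, so I go above the wide holder.

```bash
for i in 1 2; do python3 -m jog '[[1,0.22,2.47,0,-0.77],[1,0.22,2.47,0,-0.77],[1,0.22,2.47,0,-0.77],[1,0.22,2.48,0,-0.77],[1,0.24,2.48,0,-0.77]]' >/dev/null; done; python3 -m jog '[[1,0,0,0,0],[1,0,0,0,0],[1,0,0,0,0],[1,0,0,0,0]]' >/dev/null
python3 - <<'E'
from h import *
show(); S=cam("side"); s=arm.sense(); p=s["eef_pos"]
print(*bladeoff(S,p,yaw(s["eef_rot"])[0],.045,np.arange(.11,.180,.01)),sep="\n")
E
python3 -m jog '[[1,0,0,-1.5,0],[1,0,0,-1,0],[1,0,0,-0.5,0],[1,0,0,0,0],[1,0,0,0,0]]' >/dev/null; python3 -c "
from h import *
show()"
```

```text
17.08 [573.7  -7.  225.7] (np.float64(-5.764476990168845), array([-5.e-04, -5.e-04, -1.e+00])) F [ 0.7  0.6 -3.4] M [-0.06 -0.07 -0.  ] w 15.9 g 35.0
(np.float64(0.11), np.float64(-48.0), np.float64(64.5), 80, -6)
(np.float64(0.12), np.float64(-47.5), np.float64(44.5), 79, -6)
(np.float64(0.13), np.float64(-47.5), np.float64(44.5), 79, -5)
(np.float64(0.14), np.float64(-47.5), np.float64(44.5), 78, -6)
(np.float64(0.15), np.float64(-48.0), np.float64(44.5), 78, -5)
(np.float64(0.16), np.float64(-48.0), np.float64(45.0), 77, -5)
(np.float64(0.17), np.float64(-48.0), np.float64(44.5), 76, -5)
17.55 [573.4  -6.5 195.4] (np.float64(-5.74829679373245), array([-1.3e-03,  2.0e-04, -1.0e+00])) F [-0.5  0.6 -2.6] M [ 0.01 -0.02 -0.02] w 15.7 g 35.0
```

```bash
python3 -m jog '[[1,0,0,-0.3,0],[1,0,0,-0.3,0],[1,0,0,-0.2,0],[1,0,0,0,0]]' >/dev/null;python3 -c "
from h import *
show()";  python3 -m jog '[[1,0,0,-0.2,0],[1,0,0,-0.2,0],[1,0,0,-0.2,0],[1,0,0,0,0]]' >/dev/null;python3 -c "
from h import *
show()";  python3 -m jog '[[1,0,0,-0.3,0],[1,0,0,-0.3,0],[1,0,0,-0.4,0],[1,0,0,0,0]]' >/dev/null;python3 -c "
from h import *
show()"
```

```text
17.88 [573.5  -6.1 187.5] (np.float64(-5.7091170715542745), array([-7.e-04,  1.e-04, -1.e+00])) F [-0.8  0.5 -4.1] M [-0.04 -0.08 -0.02] w 15.9 g 35.0
18.22 [573.5  -6.1 181.4] (np.float64(-5.709327330468398), array([-7.e-04,  1.e-04, -1.e+00])) F [ 0.2 -0.3 -2.9] M [-0.02 -0.08 -0.02] w 16.1 g 35.0
18.55 [573.5  -6.1 170.9] (np.float64(-5.710201860448976), array([-7.e-04,  1.e-04, -1.e+00])) F [ 0.6 -0.5 -2.7] M [-0.   -0.17 -0.01] w 15.9 g 35.0
```

```bash
python3 -m jog '[[1,0,0,-0.5,0],[1,0,0,-0.5,0],[1,0,0,-0.5,0],[1,0,0,-0.5,0],[1,0,0,0,0]]' >/dev/null; python3 -c "
from h import *
show()"; python3 -m jog '[[1,0,0,-0.5,0],[1,0,0,-0.5,0],[1,0,0,-0.4,0],[1,0,0,-0.3,0],[1,0,0,0,0]]' >/dev/null; for i in 1 2 3 ; do python3 -m jog '[[1,0,0,-0.1,0],[1,0,0,0,0],[1,0,0,0,0]]' >/dev/null;python3 -c "
from h import *
show()"; done
```

```text
18.97 [573.5  -6.1 150.6] (np.float64(-5.708363231886494), array([-8.e-04,  1.e-04, -1.e+00])) F [ 1.1  0.6 -2.1] M [-0.02 -0.33  0.08] w 15.7 g 35.0
19.63 [573.7  -6.1 134. ] (np.float64(-5.716212005739322), array([-2.e-04,  0.e+00, -1.e+00])) F [-0.9 -0.8 -2.2] M [-0.06 -0.07  0.01] w 15.6 g 35.0
19.88 [573.7  -6.1 133. ] (np.float64(-5.7124893464595345), array([-1.e-04,  0.e+00, -1.e+00])) F [-0.2  0.3 -2.7] M [-0.01 -0.04 -0.03] w 15.8 g 35.0
20.13 [573.7  -6.2 131.9] (np.float64(-5.716976236226628), array([-2.e-04,  0.e+00, -1.e+00])) F [ 0.2 -0.6 -2.4] M [-0.01  0.01 -0.06] w 15.8 g 35.0
```

```bash
for i in 1 2 3 ; do python3 -m jog '[[1,0,0,-0.05,0],[1,0,0,0,0],[1,0,0,0,0]]' >/dev/null;python3 -c "
from h import *
show()"; done
```

```text
20.38 [573.8  -6.2 131.4] (np.float64(-5.713643006040883), array([-1.e-04,  0.e+00, -1.e+00])) F [-0.  -0.3 -3.8] M [-0.04 -0.09 -0.03] w 16.0 g 35.0
20.63 [573.7  -6.2 130.9] (np.float64(-5.71590235392506), array([-1.e-04,  0.e+00, -1.e+00])) F [-0.3  0.4 -1.9] M [ 0.   -0.02  0.06] w 16.1 g 35.0
20.88 [573.8  -6.2 130.4] (np.float64(-5.716013398799134), array([-1.e-04,  0.e+00, -1.e+00])) F [ 0.3 -0.1 -3. ] M [-0.11 -0.05 -0.03] w 15.9 g 35.0
```

```bash
for i in 1 2 3 4 5; do python3 -m jog '[[1,0,0,-0.05,0],[1,0,0,0,0],[1,0,0,0,0]]' >/dev/null;python3 -c "
from h import *
show()"; done
```

```text
21.13 [573.7  -6.2 129.9] (np.float64(-5.714896091025338), array([-2.e-04,  0.e+00, -1.e+00])) F [ 0.1 -0.1 -3.4] M [-0.02 -0.1  -0.03] w 15.6 g 35.0
21.38 [573.8  -6.2 129.4] (np.float64(-5.715474460908297), array([-0.,  0., -1.])) F [ 0.2  0.1 -2.8] M [-0.01 -0.07 -0.  ] w 16.0 g 35.0
21.63 [573.8  -6.2 128.9] (np.float64(-5.718139932820122), array([-0.,  0., -1.])) F [-0.8  0.5 -2.8] M [-0.01 -0.08  0.02] w 15.7 g 35.0
21.88 [573.8  -6.2 128.8] (np.float64(-5.711978706693046), array([ 1.e-04, -0.e+00, -1.e+00])) F [-0.7 -0.2  0.3] M [0.01 0.25 0.02] w 15.9 g 35.0
22.13 [573.9  -6.2 128.8] (np.float64(-5.714544798412703), array([ 3.e-04, -1.e-04, -1.e+00])) F [-2.8 -0.2  5.8] M [0.14 0.76 0.03] w 15.7 g 35.0
```

The blade stopped at 128.8 mm against an expected 128.9 mm, so it is home. I release, retreat and check.

```bash
python3 -m jog '[[0.75,0,0,0,0],[0.7,0,0,0,0],[0.6,0,0,0,0],[0.4,0,0,0,0],[0.3,0,0,0,0]]' >/dev/null; python3 -m jog '[[0.2,0,0,0,0],[0.2,0,0,0,0],[0.2,0,0,0,0],[0.2,0,0,1,0],[0.1,0,0,2,0]]' >/dev/null; python3 -m jog '[[0,0,0,2.5,0],[0,0,0,3,0],[0,0,0,2.5,0],[0,0,0,0,0],[0,0,0,0,0]]'>/dev/null
for i in 1 2; do python3 -m jog '[[0,-0.5,-3,0,0],[0,-0.5,-3,0,0],[0,-0.5,-3,0,0],[0,-0.5,-3,0,0],[0,-0.5,-3,0,0]]'>/dev/null; done; python3 -m jog '[[0,0,0,0,0],[0,0,0,0,0],[0,0,0,0,0],[0,0,0,0,0]]'>/dev/null
python3 - <<'E'
from h import *
show(); T,S=cam("top"),cam("side")
print([proj(c,[.5737,-.0062,z]) for c in(T,S) for z in(.092,.162)])
t=T["color"][110:290,110:390]; s=S["color"][130:380,180:360]
a=cv2.resize(t,None,fx=1.6,fy=1.6,interpolation=cv2.INTER_CUBIC); b=cv2.resize(s,None,fx=1.85,fy=1.85,interpolation=cv2.INTER_CUBIC)
h=max(a.shape[0],b.shape[0]); a=cv2.copyMakeBorder(a,0,h-a.shape[0],0,0,cv2.BORDER_CONSTANT); b=cv2.copyMakeBorder(b,0,h-b.shape[0],0,0,cv2.BORDER_CONSTANT)
o=np.hstack([a,b]); print(o.shape); cv2.imwrite("pics/z7.png",o)
E
```

```text
24.55 [ 523.7 -304.6  237. ] (np.float64(-5.644369410981355), array([-0.0014,  0.0016, -1.    ])) F [ 0.4 -1.1  0.8] M [-0.02 -0.04 -0.  ] w 93.8 g 0.0
[array([276.6, 201.1]), array([277. , 197.5]), array([277.5, 200.2]), array([276.9, 183. ])]
(462, 781, 3)
```

View pics/z7.png

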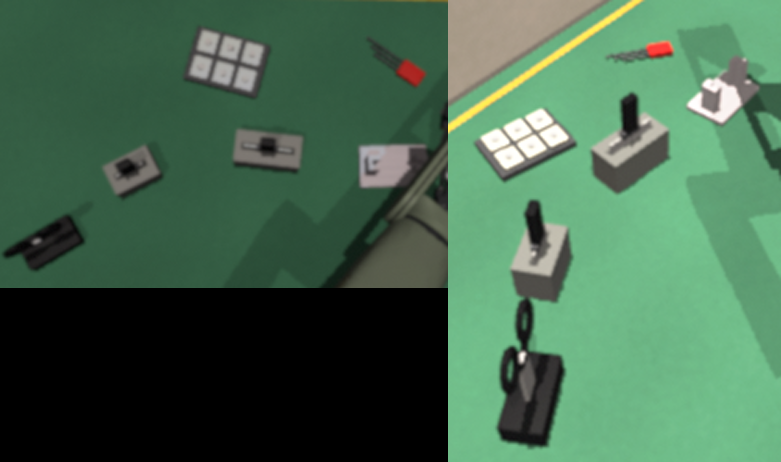

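The final picture shows both scrapers upright and seated, the wide one near crop position (630,115) and the narrow one near (535,225). The stand is empty and the tray, keys and scissors in view are undisturbed, so I hand in.

```bash
python3 -c "
from station import arm
print(arm.hand_in())"
```

```text
the job is handed in; nothing more can be done
None
```

The narrow scraper is seated in the narrow holder and the wide scraper in the wide holder, moved in that order, each lowered until its blade touched the slot floor and then released; the job is handed in at about 25 s of the 67 s allowed, though the hand-in returned no verdict and the bottle was not in the last picture I viewed.

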